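# Find the full pin tin by its weight

## Robot

A 7-joint arm with a two-finger parallel gripper is mounted at the origin on a cart in front of the work surface, level with it; the furniture and walls round the work are solid. World frame = base frame: x ahead of the robot, y to its left, z up, the work surface at z = 0. Lengths are in mm, angles in rad, forces in N, time in s.
With the tool pointing down it reaches from about 400 to 875 mm from the base axis. Payload 4.4 kg.
Tool frame: the origin (TCP) lies between the finger pads; the fingertips stand ctrl.tcp_to_tips ahead of it and the grasp point (between the pads) lies 8 mm behind it (ctrl.tcp_to_tips is the distance from the TCP to the fingertips, in mm); z points along the fingers, y is the direction in which the jaws open and shut (so a half turn about z gives the same grasp; the last joint's range is limited). The gripper opens to 85 mm and grips with 20 to 120 N. Pads are 22 mm wide; open, the fingers measure 114 mm over their backs; the gripper's body (76 mm by 85 mm) begins 54 mm behind the grasp point. The pads swing forward as they close: fully open they stand 13 mm farther back than shut.
Start: joints at [1.165, 0.628, 0.038, 1.517, -0.027, 0.996, -0.02], TCP at [216.672, -612.839, 242.313] pointing down, gripper open.
Joint ranges: [-3.06, 3.06], [-0.37, 2.12], [-1.25, 1.32], [0.18, 2.47], [-1.1, 4.24], [0.23, 1.98], [-2.94, 2.94]. Speed limits (rad/s): [2.57, 2.57, 3.14, 3.14, 3.14, 3.14, 3.14].

## Interface

Orientations are given as [roll, pitch, yaw] about the fixed x, y, z axes, in that order (R = Rz(yaw) Ry(pitch) Rx(roll)).
In Python, from cell import ctrl gives the robot as it stands.
- The arm moves only by the tool send_rows, never from a script. Its argument "rows" is a list of rows, each an object of numbers: "x", "y", "z": the shift along the world's x, y, z in cm; "roll": the turn about the world's z in degrees; "claw": the closure, from 0 (fully open) to 1 (shut). A call has 1 to 5 rows; each row is the pose to reach, as a shift and turn from the pose commanded when the call began; what a row does not reach only later rows make up. A row lasts 1/12 s, in which the tool goes at most 41.7 mm and 7.16 degrees, less where a joint would pass 70% of its speed; a pose out of reach is approached as far as the arm can. A call with a gripper value outside its range is refused whole. The fingers move at their own pace and stop on an object; the grip force is fixed at half the most. Time passes only in rows, so rows that repeat a pose let the fingers close. It gives the time, the measured TCP pose, the force and the opening at its end, in the units of the state.
- ctrl.read_state(): the state, without advancing time (a new reading comes with each control period).
- ctrl.get_image(name): name is "scene" or "top" or "wrist"; returns (picture, depth): 400x640x3 uint8, blue, green, red; 400x640 float32, mm along the optical axis (not along the pixel's ray), 0 where there is no reading.
- ctrl.get_calibration(name): a dict with "intrinsics" (3x3 intrinsics, pixels), "T" (4x4, takes a point from camera to world coordinates). Camera axes: x right, y down, z forward; pixel columns grow to the right and rows downward; lengths in mm; the calibration is good to about 2 mm. A picture is of the moment at which its call begins: read the wrist's pose just before it. get_calibration takes no time and is no camera call; for the wrist camera it gives the pose at the moment of the call.
- ctrl.finish_job(): hands the job in, once; it reports no verdict.
Trained networks look in the newest picture that a camera, given by its name, has taken for a name from the list of things; names that differ only in an ending like _2 or _b are one class to them, and where a whole thing is asked for, a point or a joint stands for the part that bears it (a point fixed in the world has none). Each returns a list of dicts, best first, with "confidence" (0 to 1); they miss things now and then, are a little off and sometimes report something else, mostly with a low value. They report only what shows in the picture. A call takes as long as a camera call.
- ctrl.recognise(camera, query): "uv" ([column, row] in pixels, amid what is visible of it).
- ctrl.regions_of(camera, query): "region" (400x640 bool, what is visible of it) and "uv" ([column, row] in pixels, amid what is visible of it).
- ctrl.place_of(camera, query): "uv" ([column, row] in pixels: a listed point, or the origin of a listed thing).
The state is a dict: "clock": time; "qpos": joint angles; "qd": joint speeds; "tau": joint torques, N m; "eef_pos": TCP position; "tool_rot": TCP orientation; "force": force on the tool from outside, world axes, zero at the start; "torque": the same for the moment, N m; "width": finger opening in mm.
Only numpy, scipy, OpenCV 4.12 (cv2) and the standard library are available. Lean on these libraries where they do the work, as an engineer would, in place of code of your own. Each camera call takes 0.05 s, during which the arm holds its last target. There are 200 camera calls.

## Task

One of the three identical sealed tins in the wooden rack is full of brass pins and the other two are empty: lift tins just clear to feel which is the heavy one, and leave the empties standing in the rack. Take the full tin out, set it down upright on the bare worktop and let go, then take it again by its two narrow ends and stand it in the small cradle, between the two cheeks. Keep the tins upright and leave the other things alone.

Things in the scene. Friction and masses are not known exactly. Their poses are not given: they have to be found in the camera images.
- tin_a_center (a point): sealed plain metal tin no. 1 of three that look alike: an upright block 62 (x) x 36 (y) x 56 (z) mm with a fixed lid. Point at its centre, 28 mm above its underside; x along its length, y across its thickness, z up. One of the three is full, about 0.4 to 0.6 kg; the other two are empty, about 0.11 kg. Which is which changes every time and cannot be seen. A loose block fills most of the inside; it may shift by 2 mm. The wall is stiff; a grip of 30 N holds it safely
- tin_b_center (a point): sealed plain metal tin no. 2 of three that look alike: an upright block 62 (x) x 36 (y) x 56 (z) mm with a fixed lid. Point at its centre, 28 mm above its underside; x along its length, y across its thickness, z up. One of the three is full, about 0.4 to 0.6 kg; the other two are empty, about 0.11 kg. Which is which changes every time and cannot be seen. A loose block fills most of the inside; it may shift by 2 mm. The wall is stiff; a grip of 30 N holds it safely
- tin_c_center (a point): sealed plain metal tin no. 3 of three that look alike: an upright block 62 (x) x 36 (y) x 56 (z) mm with a fixed lid. Point at its centre, 28 mm above its underside; x along its length, y across its thickness, z up. One of the three is full, about 0.4 to 0.6 kg; the other two are empty, about 0.11 kg. Which is which changes every time and cannot be seen. A loose block fills most of the inside; it may shift by 2 mm. The wall is stiff; a grip of 30 N holds it safely
- tin_a: the same tin no. 1; origin at the centre of its underside, axes as its centre point
- tin_b: the same tin no. 2; origin at the centre of its underside, axes as its centre point
- tin_c: the same tin no. 3; origin at the centre of its underside, axes as its centre point
- rack: fixed wooden trough in which the three tins stand in a row about 78 mm apart, their length across the trough. Origin at the centre of its underside; y along the trough (224 mm, both ends open), x across it (100 mm). Floor 10 mm above the worktop; two walls 12 mm thick along y, 74 mm apart inside, tops 60 mm above the worktop, hide the narrow ends of the tins (tin tops at 66 mm), so that in here a tin can be taken only across its 36 mm thickness, along y
- cradle: fixed small wooden cradle. Origin at the centre of its underside. Base 74 (x) x 84 (y) mm, 10 mm high; on it two cheeks 46 mm long (x), 14 mm thick, 48 mm apart inside (y), tops 59 mm above the worktop, open at both x ends. The tin stands on the base between the cheeks with its length along x, its centre 38 mm above the worktop; its narrow ends stick out past the cheeks, so that it can be held only by those (62 mm apart)
- tape_measure_center (a point): bystander, to be left alone: black pocket tape measure, 35 x 70 x 60 mm. Point at its centre
- sanding_block_center (a point): bystander, to be left alone: brown cork sanding block, 65 x 101 x 32 mm. Point at its centre
- wax_tin_center (a point): bystander, to be left alone: round green tin, 77 mm across, 30 mm high. Point at its centre

How it is judged:
By the outcome, as a careful person would: the job done as asked, in the order asked, and still so for the second after the job is handed in, with the robot touching nothing.
It also fails if it takes over 72 s, if anything falls off the work surface, if the arm or the gripper's body presses on something with over 40 N, if the wrist force passes 120 N, or if a joint passes its speed limit or range.

## Working session

There is one attempt and no reset: what is moved stays moved. The work goes in short steps, Python scripts to look and compute and a tool call to move; the robot and the scene stay as the last step left them, time stands still between calls to the robot, and variables do not carry over. Pictures are saved under pics/ and viewed, on a budget of 10 in all, crops included, one or two more only if the job needs it, and the job is handed in when it is done.

Besides the shell and the picture viewer there is one more tool, called after "Call:" as name(argument=value, ...) on one line, values as JSON. send_rows: Moves the arm, as the interface text tells. Its arguments: {"type":"object","properties":{"rows":{"type":"array"}},"required":["rows"]}

```bash
mkdir -p pics; ls
cat > h.py <<'E'
import numpy as np, cv2
from cell import ctrl
def pts(cam,depth):
    c=ctrl.get_calibration(cam);K=np.array(c["intrinsics"]);T=np.array(c["T"])
    v,u=np.mgrid[:400,:640]
    p=np.stack([(u-K[0,2])/K[0,0]*depth,(v-K[1,2])/K[1,1]*depth,depth],-1)
    return p@T[:3,:3].T+T[:3,3]
E
python3 - <<'E'
from h import *
s=ctrl.read_state();print({k:np.round(v,3) for k,v in s.items()}, ctrl.tcp_to_tips)
a,d=ctrl.get_image("top");P=pts("top",d);cv2.imwrite("pics/top.png",a);np.savez("top.npz",a=a,P=P,d=d)
b,_=ctrl.get_image("scene");cv2.imwrite("pics/scene.png",b)
for q in ["tin_a","rack","cradle","tape_measure_center","sanding_block_center","wax_tin_center"]:
    for r in ctrl.regions_of("top",q)[:4]:
        m=r["region"]&(d>0);p=P[m];
        if len(p)<5: continue
        z=np.percentile(p[:,2],90);t=p[p[:,2]>z-6]
        (c,w,an)=cv2.minAreaRect(t[:,:2].astype(np.float32))
        print(q,round(r["confidence"],2),np.round(r["uv"]),len(p),"ztop",round(z),"rect",np.round(c,1),np.round(w,1),round(an,1))
E
```

```text
pics
{'clock': np.float64(0.0), 'qpos': array([ 1.165,  0.629,  0.038,  1.518, -0.027,  0.996, -0.02 ]), 'qd': array([-0.   ,  0.   , -0.001, -0.001, -0.001,  0.   ,  0.001]), 'tau': array([-0.0000e+00, -5.6341e+01,  1.2260e+00, -1.9345e+01,  1.1000e-02,
        1.1000e-02, -0.0000e+00]), 'eef_pos': array([ 216.524, -612.26 ,  241.4  ]), 'tool_rot': array([-3.14,  0.  ,  0.34]), 'force': array([-1.028,  0.068,  0.572]), 'torque': array([-0.029,  0.008,  0.038]), 'width': np.float64(85.415)} 11.0
tin_a 0.87 [231. 225.] 780 ztop 67 rect [595.4  59.4] [60.8 36.1] 5.9
tin_a 0.71 [273. 221.] 742 ztop 67 rect [605.9 -17.8] [62.1 35.9] 2.0
tin_a 0.64 [188. 229.] 868 ztop 67 rect [589.1 137.3] [61.5 36.9] 3.6
rack 0.69 [245. 228.] 3917 ztop 60 rect [597.2  59.1] [ 98.3 222.8] 4.4
cradle 0.64 [412. 239.] 1718 ztop 57 rect [ 579.7 -285.7] [45.  76.1] 0.8
tape_measure_center 0.59 [306. 174.] 653 ztop 59 rect [695.1 -77.3] [33.4 47.7] 64.8
sanding_block_center 0.62 [245. 140.] 1709 ztop 31 rect [777.8  44.4] [62.2 99.9] 22.5
sanding_block_center 0.57 [272. 221.] 734 ztop 67 rect [605.9 -17.8] [62.1 35.9] 2.0
wax_tin_center 0.97 [378. 140.] 1203 ztop 30 rect [ 778.6 -226.6] [75.5 76.5] 15.9
wax_tin_center 0.61 [191. 228.] 853 ztop 67 rect [589.2 137.9] [61.8 36.2] 6.1
```

View pics/top.png

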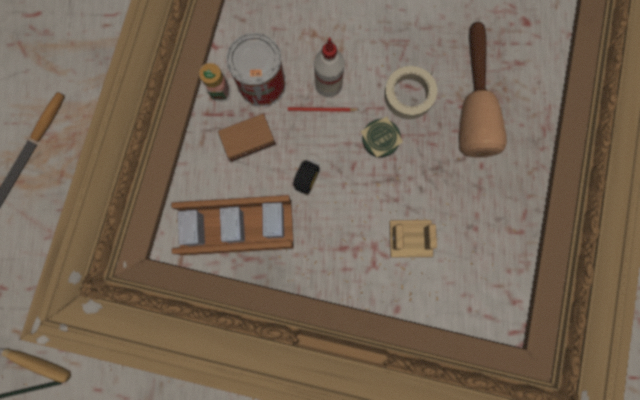

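View pics/scene.png

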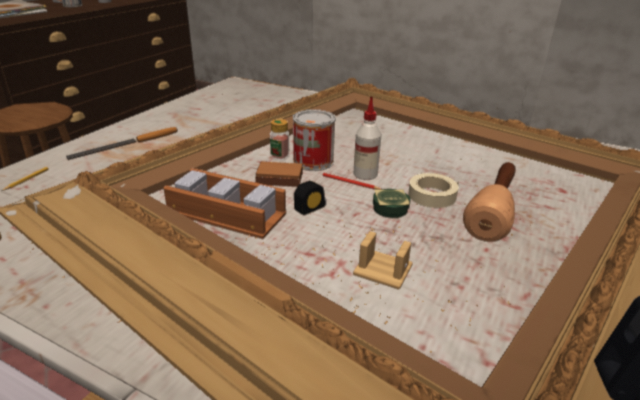

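Top view: the rack spans about u 172–292, with tins at (188,228), (231,224) and (273,220). The cradle is at (412,238), and the area between them is bare. I'll move over the rack first.

Call:
send_rows(rows=[{"x":9.5,"y":16.8,"z":1,"roll":-14.5,"claw":0},{"x":9.5,"y":16.8,"z":1,"roll":-14.5,"claw":0},{"x":9.5,"y":16.8,"z":1,"roll":-14.5,"claw":0},{"x":9.5,"y":16.8,"z":1,"roll":-14.5,"claw":0},{"x":9.5,"y":16.8,"z":1,"roll":-14.5,"claw":0}])

```text
clock: 0.82
eef_pos: [314.2, -440.6, 252.5]
tool_rot: [-3.14, -0.002, 0.09]
force: [0.1, 0.6, -0.4]
width: 85.2
```

Call:
send_rows(rows=[{"x":9.5,"y":16.8,"claw":0.3},{"x":9.5,"y":16.8,"claw":0.3},{"x":9.5,"y":16.8,"claw":0.3},{"x":9.5,"y":16.8,"claw":0.3},{"x":9.5,"y":16.8,"claw":0.3}])

```text
$.rows[0]: bad value
```

Call:
send_rows(rows=[{"x":9.5,"y":16.8,"z":0,"roll":0,"claw":0.3},{"x":9.5,"y":16.8,"z":0,"roll":0,"claw":0.3},{"x":9.5,"y":16.8,"z":0,"roll":0,"claw":0.3},{"x":9.5,"y":16.8,"z":0,"roll":0,"claw":0.3},{"x":9.5,"y":16.8,"z":0,"roll":0,"claw":0.3}])

```text
clock: 1.23
eef_pos: [408.8, -272.5, 252.5]
tool_rot: [-3.14, -0.001, 0.091]
force: [0.1, -0.1, -0.0]
width: 59.7
```

Call:
send_rows(rows=[{"x":9.5,"y":16.8,"z":0,"roll":0,"claw":0.3},{"x":9.5,"y":16.8,"z":0,"roll":0,"claw":0.3},{"x":9.5,"y":16.8,"z":0,"roll":0,"claw":0.3},{"x":9.5,"y":16.8,"z":0,"roll":0,"claw":0.3},{"x":9.5,"y":16.8,"z":0,"roll":0,"claw":0.3}])

```text
clock: 1.65
eef_pos: [503.7, -104.0, 252.6]
tool_rot: [-3.14, -0.002, 0.091]
force: [0.3, -0.2, 0.1]
width: 59.7
```

Call:
send_rows(rows=[{"x":9.5,"y":16.8,"z":0,"roll":0,"claw":0.3},{"x":9.5,"y":16.8,"z":0,"roll":0,"claw":0.3},{"x":9.5,"y":16.8,"z":0,"roll":0,"claw":0.3},{"x":9.5,"y":16.8,"z":0,"roll":0,"claw":0.3},{"x":9.5,"y":16.8,"z":0,"roll":0,"claw":0.3}])

```text
clock: 2.07
eef_pos: [598.3, 64.6, 252.4]
tool_rot: [-3.139, -0.002, 0.091]
force: [0.7, 0.2, 1.3]
width: 60.0
```

```bash
cat > w.py <<'E'
from h import *
import sys
s=ctrl.read_state();print(np.round(s["eef_pos"],1),np.round(np.degrees(s["tool_rot"]),2),np.round(s["force"],2),s["width"],s["qpos"].round(2) if hasattr(s["qpos"],"round") else s["qpos"])
a,d=ctrl.get_image("wrist");P=pts("wrist",d);cv2.imwrite("pics/%s.png"%sys.argv[1],a);np.savez(sys.argv[1]+".npz",a=a,P=P,d=d)
for q in sys.argv[2:]:
    for r in ctrl.regions_of("wrist",q)[:3]:
        p=P[r["region"]&(d>0)]
        if len(p)<20: continue
        z=np.percentile(p[:,2],80);t=p[abs(p[:,2]-z)<4]
        c,w,an=cv2.minAreaRect(t[:,:2].astype(np.float32))
        print(q,round(r["confidence"],2),np.round(r["uv"]),len(p),"z",round(z,1),"rect",np.round(c,1),np.round(w,1),round(an,1))
E
python3 w.py w1 tin_a rack
```

```text
[598.3  64.6 252.4] [-1.7985e+02 -1.1000e-01  5.2200e+00] [0.69 0.22 1.31] 59.96967039514842 [-0.18  0.55  0.04  1.65 -0.03  0.95 -1.61]
tin_a 0.84 [317. 180.] 1878 z 65.8 rect [598.8  65.9] [62.2 35.2] 6.7
tin_a 0.75 [386. 181.] 2210 z 65.3 rect [609.3 -11.7] [61.4 36. ] 2.5
tin_a 0.62 [248. 181.] 2269 z 66.0 rect [592.1 143.8] [61.2 36.1] 6.2
rack 0.88 [299. 172.] 9714 z 58.6 rect [599.9  66.7] [ 98.  222.7] 4.6
```

```bash
python3 w.py w2 tin_a
```

```text
[597.1  62.3 251.9] [-179.94   -0.      5.25] [-0.41 -0.64 -0.98] 59.66402159968231 [-0.18  0.55  0.04  1.65 -0.03  0.95 -1.6 ]
tin_a 0.59 [246. 178.] 2246 z 65.9 rect [589.6 134.9] [61.2 36.3] 5.4
tin_a 0.57 [313. 178.] 1978 z 66.0 rect [596.4  56.9] [61.3 35.8] 6.0
tin_a 0.56 [383. 179.] 2272 z 66.0 rect [605.4 -21.3] [62.1 36.6] 2.1
```

View pics/w2.png

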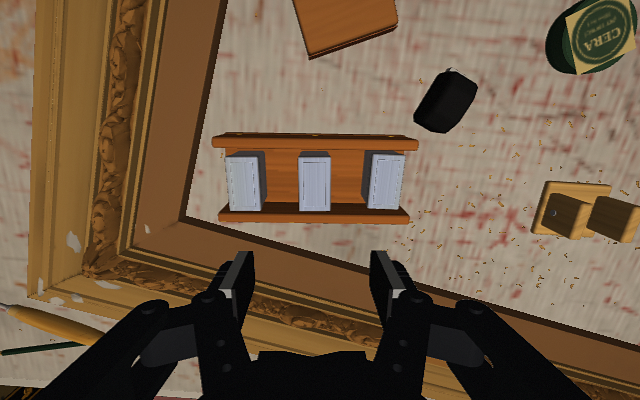

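w2 shows the middle tin at (313,178), already aligned ahead of the fingers, with its neighbours at (246,178) and (383,179). I'll feel the middle tin first.

Call:
send_rows(rows=[{"x":-0.1,"y":0,"z":-4,"roll":1,"claw":0.3},{"x":-0.1,"y":0,"z":-8,"roll":1,"claw":0.3},{"x":-0.1,"y":0,"z":-12,"roll":1,"claw":0.3},{"x":-0.1,"y":0,"z":-14,"roll":1,"claw":0.3},{"x":-0.1,"y":0,"z":-14,"roll":1,"claw":0.3}])

```text
clock: 2.73
eef_pos: [591.5, 56.3, 107.9]
tool_rot: [3.14, 0.01, 0.101]
force: [0.2, 0.6, 0.5]
width: 59.7
```

Call:
send_rows(rows=[{"x":0,"y":0,"z":-2,"roll":0,"claw":0.3},{"x":0,"y":0,"z":-4,"roll":0,"claw":0.3},{"x":0,"y":0,"z":-6,"roll":0,"claw":0.3},{"x":0,"y":0,"z":-7.7,"roll":0,"claw":0.3},{"x":0,"y":0,"z":-7.7,"roll":0,"claw":0.3}])

```text
clock: 3.15
eef_pos: [594.5, 57.3, 34.3]
tool_rot: [3.141, 0.003, 0.102]
force: [-0.7, 0.5, 0.1]
width: 59.7
```

Call:
send_rows(rows=[{"x":0,"y":0,"z":0,"roll":0,"claw":0.6},{"x":0,"y":0,"z":0,"roll":0,"claw":0.8},{"x":0,"y":0,"z":0,"roll":0,"claw":0.8},{"x":0,"y":0,"z":0,"roll":0,"claw":0.8},{"x":0,"y":0,"z":0,"roll":0,"claw":0.8}])

```text
clock: 3.57
eef_pos: [597.2, 58.8, 37.5]
tool_rot: [3.141, -0.004, 0.104]
force: [0.4, -1.1, 7.4]
width: 35.5
```

Call:
send_rows(rows=[{"x":0,"y":0,"z":0,"roll":0,"claw":0.8},{"x":0,"y":0,"z":0,"roll":0,"claw":0.8},{"x":0,"y":0,"z":0,"roll":0,"claw":0.8}])

```text
clock: 3.82
eef_pos: [597.2, 58.8, 37.5]
tool_rot: [3.141, -0.003, 0.104]
force: [-0.9, -0.7, 7.1]
width: 35.5
```

Call:
send_rows(rows=[{"x":0,"y":0,"z":0.3,"roll":0,"claw":0.8},{"x":0,"y":0,"z":0.6,"roll":0,"claw":0.8},{"x":0,"y":0,"z":1,"roll":0,"claw":0.8},{"x":0,"y":0,"z":1,"roll":0,"claw":0.8},{"x":0,"y":0,"z":1,"roll":0,"claw":0.8}])

```text
clock: 4.23
eef_pos: [595.9, 59.2, 45.7]
tool_rot: [-3.142, -0.001, 0.104]
force: [0.3, -0.2, -2.6]
width: 35.2
```

Call:
send_rows(rows=[{"x":0,"y":0,"z":0,"roll":0,"claw":0.8},{"x":0,"y":0,"z":0,"roll":0,"claw":0.8},{"x":0,"y":0,"z":0,"roll":0,"claw":0.8}])

```text
clock: 4.48
eef_pos: [595.5, 59.2, 45.0]
tool_rot: [3.142, 0.0, 0.104]
force: [0.9, 0.2, -1.6]
width: 35.4
```

Call:
send_rows(rows=[{"x":0,"y":0,"z":0,"roll":0,"claw":0.8},{"x":0,"y":0,"z":0,"roll":0,"claw":0.8},{"x":0,"y":0,"z":0,"roll":0,"claw":0.8}])

```text
clock: 4.73
eef_pos: [595.6, 59.1, 45.2]
tool_rot: [3.142, 0.0, 0.104]
force: [0.3, 0.2, -1.2]
width: 35.4
```

Force z is −1.2 N, so the middle tin is empty. I'll put it back and try the right-hand one.

Call:
send_rows(rows=[{"x":0,"y":0,"z":-0.4,"roll":0,"claw":0.8},{"x":0,"y":0,"z":-0.8,"roll":0,"claw":0.8},{"x":0,"y":0,"z":-0.8,"roll":0,"claw":0.8},{"x":0,"y":0,"z":-0.8,"roll":0,"claw":0.8}])

```text
clock: 5.07
eef_pos: [595.8, 59.4, 37.4]
tool_rot: [-3.141, -0.0, 0.104]
force: [-1.3, 0.1, 3.9]
width: 35.2
```

Call:
send_rows(rows=[{"x":0,"y":0,"z":0,"roll":0,"claw":0.3},{"x":0,"y":0,"z":0,"roll":0,"claw":0.3},{"x":0,"y":0,"z":0,"roll":0,"claw":0.3},{"x":0,"y":0,"z":0,"roll":0,"claw":0.3}])

```text
clock: 5.4
eef_pos: [595.6, 59.1, 37.1]
tool_rot: [3.142, 0.0, 0.104]
force: [0.4, 0.1, 0.3]
width: 59.7
```

Call:
send_rows(rows=[{"x":0,"y":0,"z":2,"roll":0,"claw":0.3},{"x":0,"y":0,"z":5,"roll":0,"claw":0.3},{"x":0,"y":0,"z":8,"roll":0,"claw":0.3},{"x":0,"y":0,"z":8,"roll":0,"claw":0.3}])

```text
clock: 5.73
eef_pos: [599.4, 59.4, 122.5]
tool_rot: [-3.141, -0.01, 0.104]
force: [1.5, 0.4, 0.0]
width: 59.7
```

Call:
send_rows(rows=[{"x":0.5,"y":-3.8,"z":0,"roll":-2,"claw":0.3},{"x":1,"y":-7.7,"z":0,"roll":-4,"claw":0.3},{"x":1,"y":-7.7,"z":0,"roll":-4,"claw":0.3},{"x":1,"y":-7.7,"z":0,"roll":-4,"claw":0.3},{"x":1,"y":-7.7,"z":0,"roll":-4,"claw":0.3}])

```text
clock: 6.15
eef_pos: [605.4, -17.7, 116.9]
tool_rot: [-3.141, 0.001, 0.034]
force: [-0.1, 1.0, -0.6]
width: 59.7
```

```bash
python3 w.py w3 tin_a; python3 -c "
from h import *
s=ctrl.read_state();print(s['eef_pos'],s['clock'])"
```

```text
[605.4 -17.7 116.9] [-1.7996e+02  3.0000e-02  1.9300e+00] [-0.14  1.05 -0.55] 59.67354492963078 [-0.04  0.72  0.03  1.76 -0.04  0.67 -1.52]
tin_a 0.9 [203. 225.] 6163 z 65.9 rect [596.1  60.1] [61.7 36.2] 5.9
tin_a 0.68 [315. 223.] 5061 z 65.9 rect [606.9 -17.2] [62. 36.] 2.9
tin_a 0.68 [ 97. 230.] 8421 z 65.8 rect [590. 138.] [62.  36.7] 5.5
[605.4276573  -15.99093027 117.00985945] 6.25
```

View pics/w3.png

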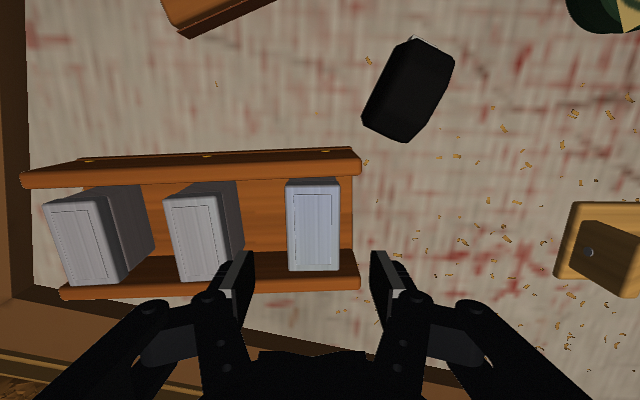

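w3 shows the middle tin (203,225) standing back in place and the right tin (315,223) centred between the fingers, so I'll grip and lift it.

Call:
send_rows(rows=[{"x":0.1,"y":0,"z":-2,"roll":0.5,"claw":0.3},{"x":0.1,"y":0,"z":-4,"roll":0.5,"claw":0.3},{"x":0.1,"y":0,"z":-6,"roll":0.5,"claw":0.3},{"x":0.1,"y":0,"z":-8,"roll":0.5,"claw":0.3},{"x":0.1,"y":0,"z":-8,"roll":0.5,"claw":0.3}])

```text
clock: 6.67
eef_pos: [603.7, -15.8, 33.7]
tool_rot: [-3.14, 0.007, 0.046]
force: [-1.6, 0.2, 0.1]
width: 59.5
```

Call:
send_rows(rows=[{"x":0,"y":0,"z":0,"roll":0,"claw":0.5},{"x":0,"y":0,"z":0.1,"roll":0,"claw":0.8},{"x":0,"y":0,"z":0.2,"roll":0,"claw":0.8},{"x":0,"y":0,"z":0.3,"roll":0,"claw":0.8},{"x":0,"y":0,"z":0.3,"roll":0,"claw":0.8}])

```text
clock: 7.08
eef_pos: [607.0, -17.7, 41.2]
tool_rot: [-3.142, -0.001, 0.043]
force: [0.0, 0.1, -4.6]
width: 35.3
```

Call:
send_rows(rows=[{"x":0,"y":0,"z":0.3,"roll":0,"claw":0.8},{"x":0,"y":0,"z":0.6,"roll":0,"claw":0.8},{"x":0,"y":0,"z":1,"roll":0,"claw":0.8},{"x":0,"y":0,"z":1,"roll":0,"claw":0.8},{"x":0,"y":0,"z":1,"roll":0,"claw":0.8}])

```text
clock: 7.5
eef_pos: [607.0, -17.9, 50.8]
tool_rot: [3.142, -0.001, 0.043]
force: [0.2, 0.2, -5.2]
width: 35.4
```

Call:
send_rows(rows=[{"x":0,"y":0,"z":0,"roll":0,"claw":0.8},{"x":0,"y":0,"z":0,"roll":0,"claw":0.8},{"x":0,"y":0,"z":0,"roll":0,"claw":0.8},{"x":0,"y":0,"z":0,"roll":0,"claw":0.8}])

```text
clock: 7.83
eef_pos: [606.5, -17.9, 50.1]
tool_rot: [3.142, 0.0, 0.043]
force: [0.7, -0.5, -4.4]
width: 35.3
```

Force z is −4.4 N (about 0.45 kg), so this is the full tin. I'll lift it out and carry it to bare worktop at about (585, −150).

Call:
send_rows(rows=[{"x":0,"y":0,"z":1.5,"roll":0,"claw":0.8},{"x":0,"y":0,"z":3.5,"roll":0,"claw":0.8},{"x":0,"y":0,"z":5.5,"roll":0,"claw":0.8},{"x":0,"y":0,"z":7,"roll":0,"claw":0.8},{"x":0,"y":0,"z":7,"roll":0,"claw":0.8}])

```text
clock: 8.25
eef_pos: [609.0, -17.9, 123.4]
tool_rot: [3.141, -0.006, 0.043]
force: [0.4, -0.1, -4.7]
width: 35.6
```

Call:
send_rows(rows=[{"x":-0.2,"y":-1.5,"z":0,"roll":-0.5,"claw":0.8},{"x":-0.7,"y":-4,"z":0,"roll":-1,"claw":0.8},{"x":-1.2,"y":-7,"z":0,"roll":-1.5,"claw":0.8},{"x":-1.7,"y":-10,"z":0,"roll":-1.5,"claw":0.8},{"x":-2.2,"y":-12,"z":0,"roll":-1.5,"claw":0.8}])

```text
clock: 8.67
eef_pos: [582.9, -142.4, 118.9]
tool_rot: [3.139, 0.002, 0.014]
force: [-0.5, -0.6, -5.2]
width: 35.1
```

Call:
send_rows(rows=[{"x":0,"y":-1,"z":0,"roll":0,"claw":0.8},{"x":0,"y":-1.2,"z":-1,"roll":0,"claw":0.8},{"x":0,"y":-1.2,"z":-3,"roll":0,"claw":0.8},{"x":0,"y":-1.2,"z":-5,"roll":0,"claw":0.8},{"x":0,"y":-1.2,"z":-7,"roll":0,"claw":0.8}])

```text
clock: 9.08
eef_pos: [584.8, -147.5, 48.3]
tool_rot: [-3.14, 0.0, 0.019]
force: [0.3, 0.1, -4.5]
width: 35.3
```

Call:
send_rows(rows=[{"x":0,"y":0,"z":-0.8,"roll":0,"claw":0.8},{"x":0,"y":0,"z":-1.4,"roll":0,"claw":0.8},{"x":0,"y":0,"z":-1.7,"roll":0,"claw":0.8},{"x":0,"y":0,"z":-1.7,"roll":0,"claw":0.8},{"x":0,"y":0,"z":-1.7,"roll":0,"claw":0.8}])

```text
clock: 9.5
eef_pos: [585.4, -149.7, 33.9]
tool_rot: [3.141, -0.001, 0.017]
force: [0.7, -1.0, -4.3]
width: 35.3
```

Call:
send_rows(rows=[{"x":0,"y":0,"z":0,"roll":0,"claw":0.8},{"x":0,"y":0,"z":0,"roll":0,"claw":0.8}])

```text
clock: 9.67
eef_pos: [585.4, -150.0, 34.3]
tool_rot: [3.141, -0.002, 0.017]
force: [0.2, -0.3, -5.2]
width: 35.2
```

Call:
send_rows(rows=[{"x":0,"y":0,"z":-0.2,"roll":0,"claw":0.8},{"x":0,"y":0,"z":-0.2,"roll":0,"claw":0.8},{"x":0,"y":0,"z":-0.2,"roll":0,"claw":0.8}])

```text
clock: 9.92
eef_pos: [584.6, -149.8, 31.4]
tool_rot: [-3.142, -0.0, 0.017]
force: [-0.5, -0.0, -4.1]
width: 35.7
```

Call:
send_rows(rows=[{"x":0,"y":0,"z":-0.2,"roll":0,"claw":0.8},{"x":0,"y":0,"z":-0.2,"roll":0,"claw":0.8},{"x":0,"y":0,"z":-0.2,"roll":0,"claw":0.8}])

```text
clock: 10.17
eef_pos: [584.7, -149.9, 29.2]
tool_rot: [-3.142, -0.0, 0.017]
force: [0.1, -0.5, -4.0]
width: 35.4
```

Call:
send_rows(rows=[{"x":0,"y":0,"z":-0.1,"roll":0,"claw":0.8},{"x":0,"y":0,"z":-0.1,"roll":0,"claw":0.8},{"x":0,"y":0,"z":-0.1,"roll":0,"claw":0.8}])

```text
clock: 10.42
eef_pos: [584.7, -149.9, 29.2]
tool_rot: [3.142, -0.0, 0.017]
force: [-3.2, 0.6, 6.6]
width: 35.7
```

Call:
send_rows(rows=[{"x":0,"y":0,"z":-0.1,"roll":0,"claw":0.8},{"x":0,"y":0,"z":-0.1,"roll":0,"claw":0.8},{"x":0,"y":0,"z":-0.1,"roll":0,"claw":0.8}])

```text
clock: 10.67
eef_pos: [584.7, -149.9, 29.1]
tool_rot: [3.142, -0.0, 0.017]
force: [-3.4, 0.9, 13.3]
width: 35.4
```

The tin is on the worktop (contact at TCP z 29). I'll release, rise, turn 90° with the gripper open, and look.

Call:
send_rows(rows=[{"x":0,"y":0,"z":0.2,"roll":0,"claw":0.3},{"x":0,"y":0,"z":0.2,"roll":0,"claw":0.3},{"x":0,"y":0,"z":0.2,"roll":0,"claw":0.3},{"x":0,"y":0,"z":0.2,"roll":0,"claw":0.3}])

```text
clock: 11.0
eef_pos: [584.9, -149.9, 29.2]
tool_rot: [3.141, -0.0, 0.017]
force: [0.8, 1.1, -0.5]
width: 59.5
```

Call:
send_rows(rows=[{"x":0,"y":0,"z":2,"roll":0,"claw":0.3},{"x":0,"y":0,"z":5,"roll":0,"claw":0.3},{"x":0,"y":0,"z":8,"roll":0,"claw":0.3},{"x":0,"y":0,"z":9,"roll":0,"claw":0}])

```text
clock: 11.33
eef_pos: [586.9, -150.5, 122.9]
tool_rot: [3.14, -0.006, 0.017]
force: [0.8, -0.3, 0.7]
width: 70.0
```

Call:
send_rows(rows=[{"x":0,"y":0,"z":2,"roll":7,"claw":0},{"x":0,"y":0,"z":4,"roll":14,"claw":0},{"x":0,"y":0,"z":4,"roll":21,"claw":0},{"x":0,"y":0,"z":4,"roll":28,"claw":0},{"x":0,"y":0,"z":4,"roll":35,"claw":0}])

```text
clock: 11.75
eef_pos: [584.8, -149.8, 159.4]
tool_rot: [3.141, -0.0, 0.634]
force: [0.1, -0.7, -0.4]
width: 85.4
```

Call:
send_rows(rows=[{"x":0,"y":0,"z":0,"roll":7,"claw":0},{"x":0,"y":0,"z":0,"roll":14,"claw":0},{"x":0,"y":0,"z":0,"roll":21,"claw":0},{"x":0,"y":0,"z":0,"roll":28,"claw":0},{"x":0,"y":0,"z":0,"roll":35,"claw":0}])

```text
clock: 12.17
eef_pos: [584.5, -149.8, 158.7]
tool_rot: [-3.141, -0.0, 1.245]
force: [0.1, -0.5, 0.1]
width: 85.7
```

Call:
send_rows(rows=[{"x":0,"y":0,"z":0,"roll":7,"claw":0},{"x":0,"y":0,"z":0,"roll":14,"claw":0},{"x":0,"y":0,"z":0,"roll":20,"claw":0},{"x":0,"y":0,"z":0,"roll":20,"claw":0},{"x":0,"y":0,"z":0,"roll":20,"claw":0}])

```text
clock: 12.58
eef_pos: [584.4, -150.0, 158.8]
tool_rot: [-3.141, -0.001, 1.584]
force: [-0.4, -0.5, 0.2]
width: 85.5
```

Call:
send_rows(rows=[{"x":0,"y":0,"z":0,"roll":0,"claw":0},{"x":0,"y":0,"z":0,"roll":0,"claw":0},{"x":0,"y":0,"z":0,"roll":0,"claw":0}])

```text
clock: 12.83
eef_pos: [584.7, -149.8, 159.3]
tool_rot: [-3.142, 0.0, 1.587]
force: [-0.1, -0.3, 0.3]
width: 85.5
```

```bash
python3 w.py w4 tin_a cradle
```

```text
[ 584.7 -149.8  159.3] [-1.800e+02  1.000e-02  9.091e+01] [-0.06 -0.32  0.3 ] 85.47917734817656 [ 0.47  0.69 -0.43  1.72  0.38  0.81 -0.12]
tin_a 0.78 [313. 202.] 3804 z 55.8 rect [ 584.1 -150. ] [62.  36.2] 0.7
cradle 0.58 [306. 312.] 4953 z 45.6 rect [ 579.1 -279.9] [46. 65.] 1.1
```

View pics/w4.png

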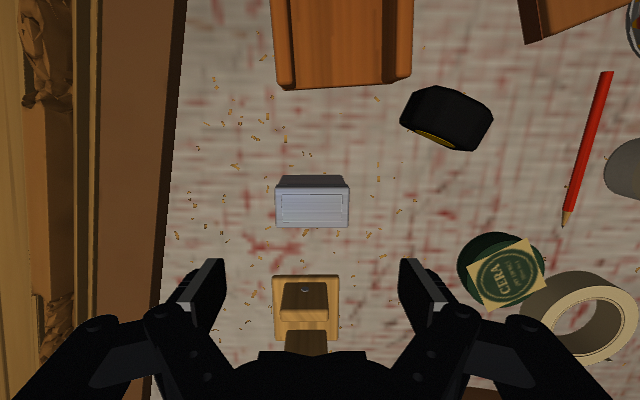

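w4 shows the tin upright at (313,202), clear on the worktop, with the cradle behind at (306,310). I'll descend and grip the narrow ends, and refine the cradle position from data already taken.

Run:
```python
from h import *
for n in ("top","w4"):
    P=np.load(n+".npz")["P"]; x,y,z=P[...,0],P[...,1],P[...,2]
    m=(abs(x-580)<60)&(abs(y+286)<55)
    for lo,hi in((54,64),(6,14)):
        k=m&(z>lo)&(z<hi)
        if k.sum()<30: continue
        p=P[k]; c,w,a=cv2.minAreaRect(p[:,:2].astype(np.float32))
        print(n,lo,k.sum(),np.round(c,1),np.round(w,1),round(a,1),"zmed",round(np.median(p[:,2]),1),"yhist",np.histogram(p[:,1],np.arange(-341,-230,6))[0])
```

```text
top 54 357 [ 579.  -285.7] [44.8 76. ] 1.9 zmed 57.3 yhist [ 0  0  8 73 81 20  0  0  0  0  0  0  0 49 85 41  0  0]
top 6 1094 [ 579.  -285.2] [72.8 83.2] 0.7 zmed 8.7 yhist [  0   0  22  37  44 112 110 107 111 111 105 105  40  39  40  88  23   0]
w4 54 680 [ 578.7 -254.9] [45.1 15. ] 1.1 zmed 57.6 yhist [  0   0   0   0   0   0   0   0   0   0   0   0   0 172 268 240   0   0]
w4 6 2062 [ 579.4 -285.9] [73.8 84.8] 1.4 zmed 8.9 yhist [  0   0  56  91 149 346 224  76  77  74  84  98  92 110 115 400  70   0]
```

Call:
send_rows(rows=[{"x":0,"y":0,"z":-4,"roll":0,"claw":0},{"x":0,"y":0,"z":-7,"roll":0,"claw":0},{"x":0,"y":0,"z":-10,"roll":0,"claw":0},{"x":0,"y":0,"z":-12.7,"roll":0,"claw":0},{"x":0,"y":0,"z":-12.7,"roll":0,"claw":0}])

```text
clock: 13.4
eef_pos: [580.8, -149.2, 27.4]
tool_rot: [-3.133, -0.002, 1.588]
force: [-0.9, 0.0, -0.0]
width: 85.0
```

Call:
send_rows(rows=[{"x":0,"y":0,"z":0,"roll":0,"claw":0},{"x":0,"y":0,"z":0,"roll":0,"claw":0.2},{"x":0,"y":0,"z":0.1,"roll":0,"claw":0.5},{"x":0,"y":0,"z":0.2,"roll":0,"claw":0.5},{"x":0,"y":0,"z":0.3,"roll":0,"claw":0.5}])

```text
clock: 13.82
eef_pos: [585.2, -150.1, 36.7]
tool_rot: [3.14, 0.0, 1.587]
force: [0.3, -0.3, -5.5]
width: 61.0
```

Call:
send_rows(rows=[{"x":0,"y":0,"z":0,"roll":0,"claw":0.5},{"x":0,"y":0,"z":0,"roll":0,"claw":0.5},{"x":0,"y":0,"z":0,"roll":0,"claw":0.5}])

```text
clock: 14.07
eef_pos: [584.8, -150.1, 35.9]
tool_rot: [3.141, 0.0, 1.587]
force: [-1.5, 0.7, 1.4]
width: 60.8
```

Gripped at 61 mm. The cradle is at (579.1, −285.8), yaw about 1°. I'll lift and carry over.

Call:
send_rows(rows=[{"x":0,"y":0,"z":1.5,"roll":0,"claw":0.5},{"x":0,"y":0,"z":3.5,"roll":0,"claw":0.5},{"x":0,"y":0,"z":6,"roll":0,"claw":0.5},{"x":0,"y":0,"z":8,"roll":0,"claw":0.5},{"x":0,"y":0,"z":8,"roll":0,"claw":0.5}])

```text
clock: 14.48
eef_pos: [587.4, -150.0, 118.9]
tool_rot: [3.135, 0.001, 1.588]
force: [1.1, -0.2, -4.3]
width: 60.9
```

Call:
send_rows(rows=[{"x":-0.1,"y":-2,"z":0,"roll":0,"claw":0.5},{"x":-0.2,"y":-5,"z":0,"roll":0,"claw":0.5},{"x":-0.4,"y":-8,"z":0,"roll":0,"claw":0.5},{"x":-0.5,"y":-11,"z":0,"roll":0,"claw":0.5},{"x":-0.5,"y":-13,"z":0,"roll":0.3,"claw":0.5}])

```text
clock: 14.9
eef_pos: [577.6, -284.1, 113.3]
tool_rot: [-3.138, 0.002, 1.59]
force: [-0.5, -1.4, -4.8]
width: 61.3
```

Call:
send_rows(rows=[{"x":0,"y":-0.6,"z":0,"roll":0,"claw":0.5},{"x":0,"y":-0.6,"z":0,"roll":0,"claw":0.5},{"x":0,"y":-0.6,"z":0,"roll":0,"claw":0.5},{"x":0,"y":-0.6,"z":0,"roll":0,"claw":0.5},{"x":0,"y":-0.6,"z":0,"roll":0,"claw":0.5}])

```text
clock: 15.32
eef_pos: [580.0, -283.4, 115.0]
tool_rot: [-3.141, -0.002, 1.596]
force: [0.6, 0.1, -4.3]
width: 61.0
```

Run:
```python
from h import *
s=ctrl.read_state();print(np.round(s["eef_pos"],1),np.round(s["tool_rot"],3))
b,d=ctrl.get_image("scene");P=pts("scene",d)
a,dt=ctrl.get_image("top")
cv2.imwrite("pics/c5.png",np.hstack([cv2.resize(b[170:370,260:460],(400,400)),cv2.resize(a[190:290,360:460],(400,400))]))
w,_=ctrl.get_image("wrist");cv2.imwrite("pics/w5.png",w)
```

```text
[ 580.  -283.4  115. ] [-3.141e+00 -2.000e-03  1.596e+00]
```

View pics/w5.png

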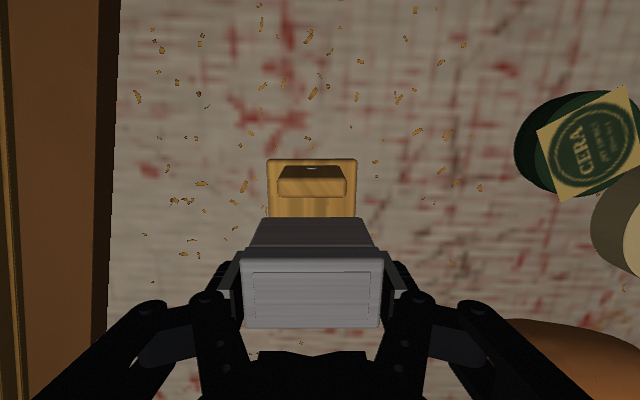

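View pics/c5.png

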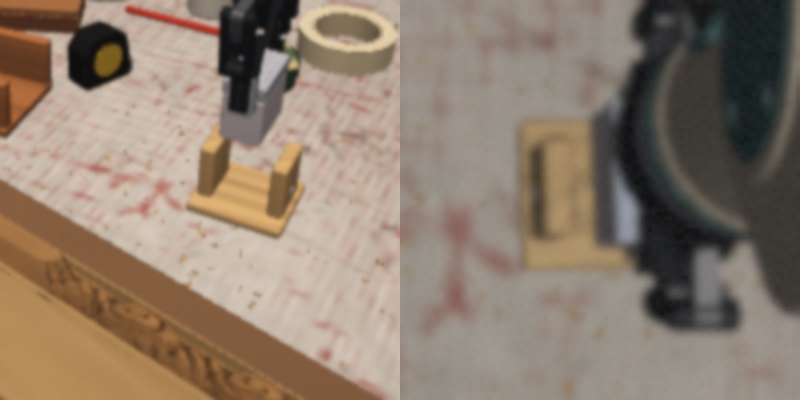

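The tin hangs upright above the cradle, centred between the cheeks. I'll lower it gently.

Call:
send_rows(rows=[{"x":0,"y":0,"z":0,"roll":0,"claw":0.5},{"x":0,"y":0,"z":-0.7,"roll":0,"claw":0.5},{"x":0,"y":0,"z":-1.4,"roll":0,"claw":0.5},{"x":0,"y":0,"z":-1.8,"roll":0,"claw":0.5},{"x":0,"y":0,"z":-1.8,"roll":0,"claw":0.5}])

```text
clock: 15.88
eef_pos: [578.5, -285.5, 95.6]
tool_rot: [-3.139, -0.001, 1.593]
force: [-0.5, -0.1, -4.5]
width: 61.0
```

Call:
send_rows(rows=[{"x":0,"y":0,"z":-0.8,"roll":0,"claw":0.5},{"x":0,"y":0,"z":-1.6,"roll":0,"claw":0.5},{"x":0,"y":0,"z":-2.4,"roll":0,"claw":0.5},{"x":0,"y":0,"z":-3,"roll":0,"claw":0.5},{"x":0,"y":0,"z":-3,"roll":0,"claw":0.5}])

```text
clock: 16.3
eef_pos: [578.4, -285.5, 65.3]
tool_rot: [-3.139, -0.001, 1.593]
force: [-0.6, 0.1, -5.0]
width: 61.2
```

Call:
send_rows(rows=[{"x":0,"y":0,"z":-0.7,"roll":0,"claw":0.5},{"x":0,"y":0,"z":-1.3,"roll":0,"claw":0.5},{"x":0,"y":0,"z":-1.8,"roll":0,"claw":0.5},{"x":0,"y":0,"z":-1.8,"roll":0,"claw":0.5},{"x":0,"y":0,"z":-1.8,"roll":0,"claw":0.5}])

```text
clock: 16.72
eef_pos: [579.4, -285.7, 48.9]
tool_rot: [-3.141, -0.0, 1.593]
force: [0.2, 0.0, -5.1]
width: 61.0
```

Call:
send_rows(rows=[{"x":0,"y":0,"z":-0.1,"roll":0,"claw":0.5},{"x":0,"y":0,"z":-0.2,"roll":0,"claw":0.5},{"x":0,"y":0,"z":-0.2,"roll":0,"claw":0.5},{"x":0,"y":0,"z":-0.2,"roll":0,"claw":0.5}])

```text
clock: 17.05
eef_pos: [579.7, -285.9, 47.5]
tool_rot: [3.141, 0.0, 1.593]
force: [-0.1, 1.0, -4.8]
width: 60.9
```

Call:
send_rows(rows=[{"x":0,"y":0,"z":-0.1,"roll":0,"claw":0.5},{"x":0,"y":0,"z":-0.1,"roll":0,"claw":0.5},{"x":0,"y":0,"z":-0.1,"roll":0,"claw":0.5}])

```text
clock: 17.3
eef_pos: [579.6, -285.8, 46.3]
tool_rot: [-3.142, -0.0, 1.593]
force: [0.6, 0.0, -3.4]
width: 61.1
```

Call:
send_rows(rows=[{"x":0,"y":0,"z":-0.1,"roll":0,"claw":0.5},{"x":0,"y":0,"z":-0.1,"roll":0,"claw":0.5},{"x":0,"y":0,"z":-0.1,"roll":0,"claw":0.5}])

```text
clock: 17.55
eef_pos: [579.8, -285.9, 45.9]
tool_rot: [3.141, 0.0, 1.593]
force: [-2.1, 1.2, 2.3]
width: 61.0
```

Contact with the base is at TCP z 46, as expected. I'll release, rise, and back away for a check.

Call:
send_rows(rows=[{"x":0,"y":0,"z":0,"roll":0,"claw":0.3},{"x":0,"y":0,"z":0,"roll":0,"claw":0},{"x":0,"y":0,"z":0,"roll":0,"claw":0},{"x":0,"y":0,"z":0,"roll":0,"claw":0},{"x":0,"y":0,"z":0,"roll":0,"claw":0}])

```text
clock: 17.97
eef_pos: [580.0, -285.9, 45.4]
tool_rot: [3.141, 0.0, 1.593]
force: [-0.7, 0.5, -0.6]
width: 85.3
```

Call:
send_rows(rows=[{"x":0,"y":0,"z":2,"roll":0,"claw":0},{"x":0,"y":0,"z":5,"roll":0,"claw":0},{"x":0,"y":0,"z":9,"roll":0,"claw":0},{"x":0,"y":0,"z":13,"roll":0,"claw":0},{"x":0,"y":0,"z":15,"roll":0,"claw":0}])

```text
clock: 18.38
eef_pos: [582.0, -286.2, 200.3]
tool_rot: [3.135, 0.002, 1.593]
force: [-0.2, 0.2, 0.5]
width: 85.1
```

Call:
send_rows(rows=[{"x":-4,"y":-4,"z":2,"roll":0,"claw":0},{"x":-7,"y":-7,"z":2,"roll":0,"claw":0},{"x":-9,"y":-10,"z":2,"roll":0,"claw":0},{"x":-10,"y":-14,"z":2,"roll":0,"claw":0},{"x":-10,"y":-16,"z":2,"roll":0,"claw":0}])

```text
clock: 18.8
eef_pos: [475.5, -450.1, 215.9]
tool_rot: [-3.139, 0.003, 1.589]
force: [-0.3, -1.4, -0.8]
width: 85.4
```

Call:
send_rows(rows=[{"x":0,"y":-4,"z":0,"roll":0,"claw":0},{"x":0,"y":-4,"z":0,"roll":0,"claw":0},{"x":0,"y":-4,"z":0,"roll":0,"claw":0},{"x":0,"y":-4,"z":0,"roll":0,"claw":0},{"x":0,"y":-4,"z":0,"roll":0,"claw":0}])

```text
clock: 19.22
eef_pos: [480.6, -483.9, 215.4]
tool_rot: [3.141, -0.001, 1.595]
force: [-0.0, 0.7, 0.7]
width: 85.0
```

Run:
```python
from h import *
b,_=ctrl.get_image("scene")
a,d=ctrl.get_image("top");P=pts("top",d)
cv2.imwrite("pics/c6.png",np.hstack([cv2.resize(b[150:300,150:450],(400,200)),cv2.resize(a[130:270,160:440],(400,200))]))
for q in ["tin_a","tape_measure_center","sanding_block_center","wax_tin_center"]:
    for r in ctrl.regions_of("top",q)[:3]:
        p=P[r["region"]&(d>0)];z=np.percentile(p[:,2],90);t=p[p[:,2]>z-6]
        c,w,an=cv2.minAreaRect(t[:,:2].astype(np.float32));print(q,round(r["confidence"],2),round(z),np.round(c,1),np.round(w,1),round(an,1))
s=ctrl.read_state();print(s["clock"],s["force"])
```

```text
tin_a 0.9 67 [ 578.3 -285.3] [60.9 36.2] 1.8
tin_a 0.69 67 [595.3  59.5] [62.1 36.8] 5.6
tin_a 0.62 67 [589.1 137.3] [61.5 36.6] 4.7
tape_measure_center 0.88 60 [694.5 -76.4] [33.7 43.4] 67.9
sanding_block_center 0.79 31 [778.2  44.5] [62.6 99.8] 22.8
wax_tin_center 0.98 31 [ 778.6 -227. ] [75.6 76.1] 47.3
wax_tin_center 0.17 67 [589.6 137.4] [62.4 36.6] 4.7
19.5167 [ 0.64951525  0.13057853 -0.29198243]
```

View pics/c6.png

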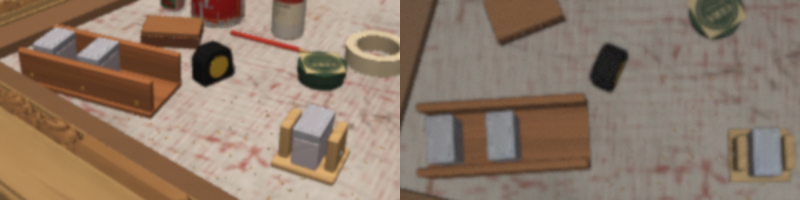

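The tin stands upright between the cheeks, its top at z ≈ 66. The other two tins and the bystanders haven't moved.

```bash
python3 -c "
from cell import ctrl
print(ctrl.finish_job())"
```

```text
the job is handed in; nothing more can be done
None
```

The full tin now stands upright in the cradle between the two cheeks, and the job was handed in at about 19.5 s.

- **Finding the full tin:** I lifted two of the three. The middle one pulled 1.2 N (empty) and went back in its place. The one at the right-hand end pulled about 4.5 N, roughly 0.45 kg, so it is the full one. The third tin was not lifted, since only one is full.
- **Moving it:** I set the full tin upright on the bare worktop and let go. I then gripped it again by its narrow ends and lowered it into the cradle until it touched the base.
- **Last checks:** From the top camera, the tin is at (578, −285) with its top at z ≈ 67, against the cradle centre I measured at (579, −286). The two other tins are still upright in the rack, and the tape measure, sanding block and wax tin are within about 1 mm of where they started. The gripper was open and well clear, with under 1 N on the tool.
- **Disagreements:** An early wrist-camera measurement was off by up to about 9 mm because the arm was still settling. I used the top camera instead, and a later wrist view agreed to within 1 mm or so. No final check failed.

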